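# Ratchet the bracket bolt tight under the hoop

### The arm

A 6-joint arm with a two-finger parallel gripper is mounted at the origin on the work surface. World frame = base frame: x ahead of the robot, y to its left, z up, the work surface at z = 0. Lengths are in mm, angles in rad, forces in N, time in s.
With the tool pointing down it reaches from about 400 to 925 mm from the base axis. Payload 12.5 kg.
Tool frame: the origin (TCP) lies at the centre of the arm's flange, where the gripper is bolted on; the fingertips stand 190 mm ahead of it and the grasp point (between the pads) lies env.grip_point_offset ahead of it (env.grip_point_offset is the distance from the TCP to the grasp point, in mm); z points along the fingers, x is the direction in which the jaws open and shut, and the axes are right-handed (so a half turn about z gives the same grasp; the last joint's range is limited). The gripper opens to 95 mm and grips with 3 to 60 N. Pads are 20 mm wide; open, the fingers measure 119 mm over their backs; the gripper's body (75 mm by 180 mm) begins 59 mm behind the grasp point.
Start: joints at [-1.453, 0.491, 1.559, -0, 1.092, -0.106], TCP at [138.73, -609.409, 404.761] pointing down, gripper open.
Joint ranges: [-3.1, 3.1], [-0.84, 2.19], [0.05, 2.79], [-1.13, 4.28], [0.06, 2.93], [-2.69, 2.69]. Speed limits (rad/s): [2.22, 2.22, 2.79, 3.14, 3.14, 3.14].

### API

Orientations are given as [roll, pitch, yaw] about the fixed x, y, z axes, in that order (R = Rz(yaw) Ry(pitch) Rx(roll)).
In Python, from cell import state, read_camera, camera_model, job_done, env gives the robot as it stands.
- The arm moves only by the tool arm_command, never from a script. Its argument "steps" is a list of rows, each a list of 6 numbers: the shift along the tool's x, y, z in cm, then the turn, a rotation vector about the tool's x, y, z in degrees. In form: [[dx, dy, dz, rx, ry, rz], ...]. A call has 1 to 12 rows; each row is the pose to reach, as a shift and turn from the pose commanded when the call began, along the tool's axes at that moment; what a row does not reach only later rows make up. A row lasts 1/12 s, in which the tool goes at most 41.7 mm and 7.16 degrees, less where a joint would pass 70% of its speed; a pose out of reach is approached as far as the arm can. A call with a gripper value outside its range is refused whole. "jaw" is the finger opening in cm, from 0 to 9.51, set as the call begins (left out, the last holds). The fingers move at their own pace and stop on an object; the grip force is fixed at half the most. Time passes only in rows, so rows that repeat a pose let the fingers close. It gives the time, the measured TCP pose, the force and the opening at its end, in the units of the state.
- state(): the state, without advancing time (a new reading comes with each control period).
- read_camera(name): name is "scene" or "top" or "wrist"; returns the picture (480x640x3 uint8, red, green, blue); there is no depth.
- camera_model(name): a dict with "K" (3x3 intrinsics, pixels), "xyz" and "rotation" of the camera in the world. Camera axes: x right, y up, looking along -z (the intrinsics and any distortion apply to the point x, -y, -z); pixel columns grow to the right and rows downward; lengths in mm; the calibration is good to about 2 mm. A picture is of the moment at which its call begins: read the wrist's pose just before it. camera_model takes no time and is no camera call; for the wrist camera it gives the pose at the moment of the call.
- job_done(): hands the job in, once; it reports no verdict.
The state is a dict: "t": time; "joints": joint angles; "qvel": joint speeds; "tau": joint torques, N m; "eef_pos": TCP position; "tcp_rot": TCP orientation; "ft_force": force on the tool from outside, world axes, zero at the start; "moment": the same for the moment, N m; "opening": opening from 0.0 (shut) to 1.0 (fully open).
Only numpy, scipy, OpenCV 4.12 (cv2) and the standard library are available. Lean on these libraries where they do the work, as an engineer would, in place of code of your own. Each camera call takes 0.05 s, during which the arm holds its last target. There are 200 camera calls.

### The job

Tighten the clamp bolt of the sloping motor bracket: swing its red-knobbed ratchet lever back and forth between its two stop posts, clockwise to tighten, until the bolt comes up against its firm end stop with the white mark on the wheel in line with the red mark on the bracket. Then swing the lever back anticlockwise to rest at its stop, and let go. Turn the bolt with the lever only, keep your fingers off the toothed wheel and the bolt head, and leave the oil bottle and the carton where they are.

Things in the scene. Friction and masses are not known exactly. Their poses are not given: they have to be found in the camera images.
- stand: Fixed bracket stand; turns in yaw only. Origin on the work surface, under the brown wooden board (340 x 380 x 18 mm) 30 mm to the -x side of its centre; x to the back (away from the lever's end), y left, z up. An aluminium plate on it slopes 35 degrees, low edge to -x. The hoop's two posts, 26 mm thick, stand at (-61, +168) and (-61, -168) mm.
- bolt_foot (a point): Where the bolt leaves the sloping plate: (60, 0, 130) mm in the stand's frame. z of this point is the bolt's axis, square to the plate: stand direction (-0.574, 0, 0.819), up and towards the lever side; x points up the slope, y is the stand's y. Clockwise is meant looking down this axis onto the bolt. A red mark is painted on the plate about 53 mm up the slope from here.
- bar_mid (a point): Centre of the hoop's crossbar: level tube 30 mm thick along the stand's y, 224 mm above the work surface. It hangs over the red knob (28 mm further along the stand's x, about 125 mm higher than the knob's centre), so a vertical gripper does not fit on the knob; one tilted along the bolt's axis (35 degrees, wrist on the -x side of the bar) does.
- knob_mid (a point): Centre of the red knob at the lever's end: round grip 26 mm in diameter, 55 mm long, its axis parallel to the bolt's (35 degrees from vertical), on a flat lever 22 mm wide. The point is half-way up: 28 mm above the lever's top face, 140 mm from the bolt's axis, 62 mm above the plate along that axis. z: along the bolt's axis; x: from knob to bolt.
- lever (a joint): Lever angle (rad). 0: straight down the slope (stand -x). Positive: clockwise, knob towards stand +y. Steel stop posts (16 mm thick, 46 mm high, 75 mm from the bolt) block it at -0.45 and +0.45. At angle a the knob's centre is (-140 cos a, 140 sin a, 62) mm in bolt_foot's axes. Stays where it is left.
- bolt (a joint): Bolt and wheel angle (rad): starts loose at -1.6 to -1.05, grows as the lever drives it clockwise (20 teeth, about 6 N at the knob; up to 0.4 rad lost before the pawl bites). At 0 a hard stop: tight, white mark in line with the red one. Anticlockwise the lever clicks freely over the teeth (about 2 N) and friction holds the bolt.
- wheel: Steel toothed wheel (58 mm in diameter, 14 mm high) with a white pointer mark and a brass hexagon bolt head (27 mm) on top, turning with the bolt. Origin on the bolt's axis at the plate, z along that axis. Not to be touched with the fingers.
- oil_can_mid (a point): Centre, half-way up, of a bystander: white upright bottle with yellow label and red cap, 56 mm in diameter, 140 mm high, loose on the table to the right of the stand.
- parts_carton_mid (a point): Centre of a bystander: closed cardboard carton 90 x 130 x 70 mm, loose on the table to the left of the stand.

How it is judged (in metres and radians):
On the way:
1. the bolt has been turned tight (value of joint bolt above -0.08 rad), for 0.1 s.
At the end, for the whole second after the job is handed in: The bolt is tight (joint bolt above -0.08 rad, that is within 5 degrees of its end stop) and the lever rests back at its anticlockwise stop (joint lever below -0.38 rad, within 4 degrees of the stop) (value of joint bolt above -0.08 rad and value of joint lever below -0.38 rad); the robot touches nothing.
It fails at once if the fingers press on the toothed wheel or bolt head (more than 2 N) (contact force between wheel and the fingers above 2 N).
It fails at once if the bottle or the carton is moved more than 25 mm (distance of any of oil_can_mid, parts_carton_mid from where it was at the start of the episode above 0.025 m).
It also fails if it takes over 72 s, if anything falls off the work surface, if the arm or the gripper's body presses on something with over 40 N, if the wrist force passes 120 N, or if a joint passes its speed limit or range.

## Working session

There is one attempt and no reset: what is moved stays moved. The work goes in short steps, Python scripts to look and compute and a tool call to move; the robot and the scene stay as the last step left them, time stands still between calls to the robot, and variables do not carry over. Pictures are saved under pics/ and viewed, about 8 in all and at most 12, crops included, and the job is handed in when it is done.

Besides the shell and the picture viewer there is one more tool, called after "Call:" as a command line: name --pt "numbers of a row" for each row, then --argument value for the rest. arm_command: Moves the arm, as the interface text tells. Its arguments: {"type":"object","properties":{"steps":{"type":"array"},"jaw":{"type":"number"}},"required":["steps"]}

```bash
mkdir -p pics; ls; python3 - <<'E'
from cell import *
import cv2
print(state()); print(env.grip_point_offset)
for n in("scene","top"):
    cv2.imwrite(f"pics/{n}0.png",read_camera(n)[:,:,::-1]); print(camera_model(n))
E
```

```text
pics
{'t': 0.0, 'joints': array([-1.45260382e+00,  4.91548694e-01,  1.55947707e+00, -1.54635080e-05,
        1.09173404e+00, -1.05623523e-01]), 'qvel': array([ 0.00063779, -0.00100893, -0.00041573, -0.00271938, -0.00032036,
        0.00011367]), 'tau': array([ 1.09774610e-03, -6.12643933e+01, -2.58184719e+01,  6.92094094e-02,
        4.81515401e-02, -1.11647503e-04]), 'eef_pos': array([ 138.72123604, -609.36287409,  404.15887099]), 'tcp_rot': array([-3.14148324e+00,  1.16209043e-03, -1.34697310e+00]), 'ft_force': array([ 0.00851552, -0.12890983, -0.30046509]), 'moment': array([-0.07885429,  0.00871396,  0.00798409]), 'opening': 0.9984563459567755}
171.3
{'K': array([[493.31526153,   0.        , 312.56978774],
       [  0.        , 493.31526153, 242.85670995],
       [  0.        ,   0.        ,   1.        ]]), 'xyz': array([ 864.37388538, -314.92055271,  908.44927101]), 'rotation': array([ 0.52369949, -0.00448045,  0.64507433])}
{'K': array([[454.97114414,   0.        , 323.02127118],
       [  0.        , 454.97114414, 239.38356287],
       [  0.        ,   0.        ,   1.        ]]), 'xyz': array([ 393.27213228,   55.02632661, 1188.6477496 ]), 'rotation': array([ 0.21835919,  0.00311299, -1.58876576])}
```

View pics/scene0.png

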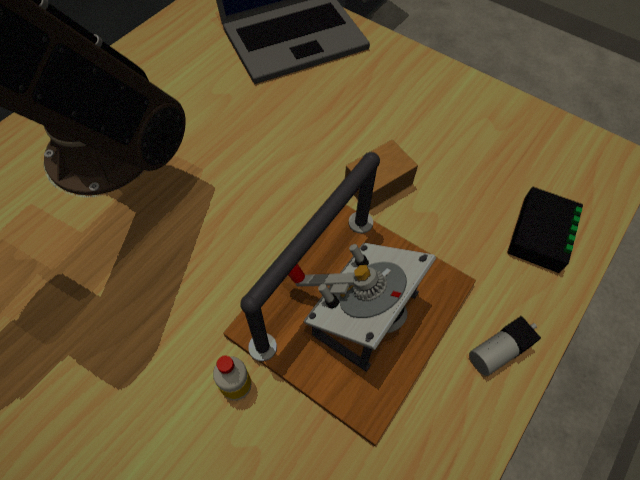

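View pics/top0.png

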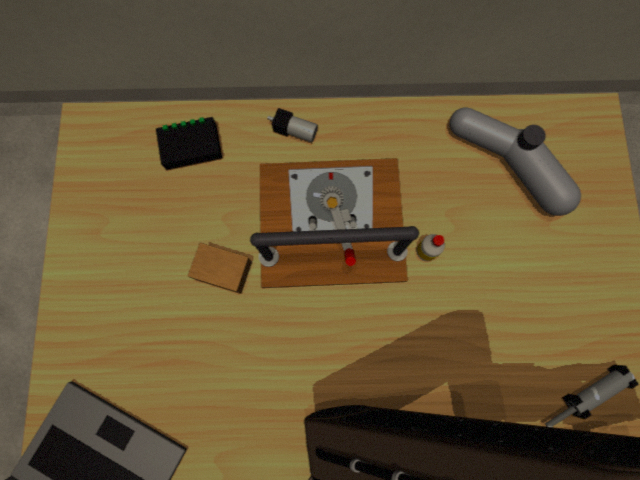

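The scene view shows the sloping plate with the knob at (297,273) and the red mark at (397,295). The top view shows the board corners near (260,164), (399,158), (407,285) and (261,288), the knob at (350,258), the brass head at (332,202) and the red mark at (331,176). The lever leans to stand -y.

```bash
cat > h.py <<'E'
import numpy as np, cv2
from scipy.spatial.transform import Rotation as R
from cell import *
def cam(n): m=camera_model(n); return m["K"],m["xyz"],R.from_euler('xyz',m["rotation"]).as_matrix()
def ray(c,p):
    K,o,r=c; d=np.linalg.inv(K)@[p[0],p[1],1]; d=r@[d[0],-d[1],-d[2]]; return o,d/np.linalg.norm(d)
def onz(c,p,z): o,d=ray(c,p); return o+d*(z-o[2])/d[2]
def tri(c1,p1,c2,p2):
    A=np.zeros((3,3));b=np.zeros(3)
    for c,p in((c1,p1),(c2,p2)):
        o,d=ray(c,p);M=np.eye(3)-np.outer(d,d);A+=M;b+=M@o
    x=np.linalg.solve(A,b); return x,[np.linalg.norm((np.eye(3)-np.outer(d,d))@(x-o)) for o,d in(ray(c1,p1),ray(c2,p2))]
def proj(c,X):
    K,o,r=c; v=r.T@(np.asarray(X)-o); v=K@[v[0],-v[1],-v[2]]; return v[:2]/v[2]
E
python3 - <<'E'
from h import *
T=cam("top");S=cam("scene")
def reds(f,box):
    im=cv2.cvtColor(cv2.imread(f),cv2.COLOR_BGR2HSV)
    m=cv2.inRange(im,(0,190,100),(4,255,255))|cv2.inRange(im,(172,190,100),(180,255,255))
    n,l,s,c=cv2.connectedComponentsWithStats(m)
    for i in range(1,n):
        if s[i,4]>8: print(f,s[i],c[i].round(1))
reds("pics/top0.png",0);reds("pics/scene0.png",0)
im=cv2.cvtColor(cv2.imread("pics/top0.png"),cv2.COLOR_BGR2HSV)
# board edges: print hue/value profile around
print("board hsv",im[275,300],im[275,340],"table",im[310,300],im[200,240])
P=[(260,164),(399,158),(407,285),(261,288)]
C=[onz(T,p,18) for p in P];print(np.round(C,1)); ct=np.mean(C,0);print(ct)
for a in((0,1),(1,2),(2,3),(3,0)):print(np.round(np.linalg.norm(C[a[0]]-C[a[1]])))
print("mark",tri(T,(331,176),S,(397,295)))
print("bar L/R top img",onz(T,(258,239),224),onz(T,(413,233),224))
E
```

```text
pics/top0.png [329 173   3   6  14] [330.3 175.4]
pics/top0.png [434 235  10  10  76] [438.1 240. ]
pics/top0.png [346 256  10  10  74] [350.2 260.5]
pics/scene0.png [392 292   7   4  16] [395.4 293.9]
pics/scene0.png [217 356  16  15 183] [224.3 363.2]
board hsv [ 13 194 104] [ 15 223 105] table [ 20 144 136] [ 18 152 139]
[[ 867.6  222.7   18. ]
 [ 877.8 -158.5   18. ]
 [ 528.6 -160.2   18. ]
 [ 527.8  216.    18. ]]
[700.46584073  30.01131347  18.        ]
381.0
349.0
376.0
340.0
mark (array([777.0667545 ,  33.92155173, 162.87564969]), [np.float64(2.336464064870679), np.float64(2.336464064870696)])
bar L/R top img [610.8355448  195.44875948 224.        ] [ 617.92400102 -141.94422303  224.        ]
```

```bash
cat >> h.py <<'E'
SX,SY,YAW=673,29.5,.018
def st2w(p): return R.from_euler('z',YAW).apply(p)+[SX,SY,0]
BA=np.array([[.819,0,-.574],[0,1,0],[.574,0,.819]])  # columns: bolt x,y,z in stand
def bf(p): return st2w(BA@np.asarray(p,float)+[60,0,130])
def knob(a,h=62,r=140): return bf((-r*np.cos(a),r*np.sin(a),h))
def tool(tilt=np.radians(35)): # tool axes in world
    c,s=np.cos(tilt),np.sin(tilt)
    return R.from_euler('z',YAW)*R.from_matrix(np.array([[0,-c,s],[-1,0,0],[0,-s,-c]]))
def tcp_for(g,T): return g-T.apply([0,0,env.grip_point_offset])
def rows(pos,rot,n,s=None):
    s=s or state(); R0=R.from_euler('xyz',s["tcp_rot"])
    d=R0.inv().apply(np.asarray(pos)-s["eef_pos"])/10; rv=np.degrees((R0.inv()*rot).as_rotvec())
    return np.round(d,2),np.round(rv,1)
E
python3 - <<'E'
from h import *
T=cam("top");S=cam("scene")
img=cv2.imread("pics/top0.png")
for n,p in(("mark",st2w((103.4,0,160.4))),("barL",st2w((-61,168,224))),("barR",st2w((-61,-168,224))),("barmid",st2w((-61,0,224)))): print(n,proj(T,p).round(1),proj(S,p).round(1))
for b in((110,190),(110,-190),(-0,0)):pass
for x,y in((200,190),(200,-190),(-140,-190),(-140,190)): print("corner",proj(T,st2w((x,y,18))).round(1),proj(S,st2w((x,y,18))).round(1))
for a in(-.45,-.35,-.25,-.15): print(a,[proj(c,knob(a,h)).round(1).tolist() for c in (T,S) for h in (62,88)])
print("bottle",tri(T,(438.1,240),S,(224.3,363.2)))
print("bottle z140",onz(T,(438.1,240),140))
print("carton corners z70",[onz(T,p,70).round() for p in((203,241),(252,257),(190,279),(240,292))])
E
python3 - <<'E'
import cv2,numpy as np
t=cv2.imread("pics/top0.png")[150:300,250:450];s=cv2.imread("pics/scene0.png")[140:380,240:440]
cv2.imwrite("pics/c1.png",np.vstack([cv2.resize(t,(640,480))[:300],cv2.resize(s[80:180],(640,320))[:300]]))
E
```

```text
mark [331.4 175.9] [394.2 296.8]
barL [257.6 239.8] [369.2 161.5]
barR [412.  234.3] [247.8 303.7]
barmid [334.8 237.1] [313.6 226.5]
corner [259.9 163.3] [474.5 281.1]
corner [398.4 158.5] [372.3 446.1]
corner [407.9 282. ] [219.9 332.5]
corner [260.6 287.3] [334.5 198.8]
-0.45 [[359.3, 254.0], [360.3, 258.5], [285.3, 278.8], [278.1, 269.1]]
-0.35 [[354.0, 256.2], [354.9, 260.8], [287.8, 273.1], [280.6, 263.4]]
-0.25 [[348.5, 258.0], [349.2, 262.6], [290.8, 267.4], [283.8, 257.7]]
-0.15 [[342.8, 259.2], [343.5, 263.9], [294.3, 261.8], [287.4, 252.1]]
bottle (array([ 620.12937557, -217.26808316,  138.13490042]), [np.float64(0.5169852114774973), np.float64(0.5169852114776228)])
bottle z140 [ 619.43346724 -217.21176822  140.        ]
carton corners z70 [array([643., 356.,  70.]), array([600., 232.,  70.]), array([547., 385.,  70.]), array([513., 260.,  70.])]
```

View pics/c1.png

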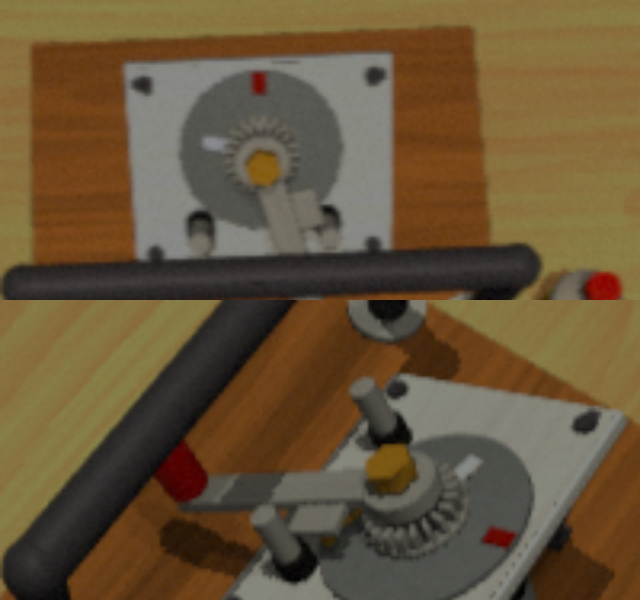

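The crop agrees with the fit: white mark at (215,144), a good quarter turn anticlockwise of the red one at (259,82). The lever is at about -0.27. Next I plan the approach.

```bash
python3 - <<'E'
from h import *
T=tool()
for p,r in(((430,-450,404),R.from_euler('xyz',[np.pi,0,-1.55])),):
    print("A",rows(p,r,1))
g=knob(-.27); print(g, tcp_for(g,T))
B=tcp_for(g,T)+T.apply([0,0,-75]); print("B",B,rows(B,T,1))
m=dict(eef_pos=np.array([430,-450,404.]),tcp_rot=np.array([np.pi,0,-1.55]))
print("A->B",rows(B,T,1,m))
E
```

```text
A (array([ -9.08, -31.94,   0.04]), array([-0. ,  0.1, 11.6]))
[587.59210279  -9.38595963 103.32937077] [489.35437591 -11.15442971 243.65011595]
B [446.34311195 -11.92871609 305.08651928] (array([-51.42, -43.25,   9.97]), array([34.9,  3.7, 11.4]))
A->B (array([-43.76,  -2.54,   9.89]), array([35. ,  0. ,  0.2]))
```

Call:
arm_command --pt "-1 -3.2 0 0 0 1.2" --pt "-2 -6.4 0 0 0 2.4" --pt "-3 -9.6 0 0 0 3.6" --pt "-4 -12.8 0 0 0 4.8" --pt "-5 -16 0 0 0 6" --pt "-6 -19.2 0 0 0 7.2" --pt "-7 -22.4 0 0 0 8.4" --pt "-8 -25.6 0 0 0 9.6" --pt "-9 -31.9 0 0 0 11.6" --pt "-9 -31.9 0 0 0 11.6" --jaw 5

```text
t: 0.93
eef_pos: [432.6, -449.0, 404.6]
tcp_rot: [-3.141, 0.0, -1.55]
ft_force: [0.2, -0.5, -1.0]
opening: 0.527
```

Call:
arm_command --pt "-3.6 -0.2 0.5 2 0 0" --pt "-7.2 -0.4 1 5 0 0" --pt "-10.8 -0.6 1.8 8 0 0" --pt "-14.4 -0.8 2.6 11 0 0" --pt "-18 -1.0 3.6 14 0 0" --pt "-21.6 -1.2 4.6 17 0 0" --pt "-25.2 -1.4 5.6 20 0 0" --pt "-28.8 -1.6 6.6 23 0 0" --pt "-32.4 -1.8 7.6 26 0 0" --pt "-36 -2.1 8.4 29 0 0" --pt "-40 -2.3 9.2 32 0 0" --pt "-43.8 -2.5 9.9 35 0 0"

```text
t: 1.93
eef_pos: [445.3, -60.1, 315.1]
tcp_rot: [-2.578, 0.008, -1.54]
ft_force: [-0.5, -0.0, 0.7]
opening: 0.527
```

```bash
python3 - <<'E'
from h import *
for i in range(12): w=read_camera("wrist")
s=state();c=cam("wrist");w=read_camera("wrist");T=tool()
print(s["eef_pos"],s["joints"],s["t"])
B=tcp_for(knob(-.27),T)
print(rows(B,T,1))
cv2.imwrite("pics/w1.png",w[:,:,::-1]); np.savez("w1.npz",o=c[1],r=c[2],K=c[0])
for a in(-.35,-.27,-.2):print(a,[proj(c,knob(a,h)).round().tolist() for h in(62,89)])
print("brass",proj(c,bf((0,0,30))),"post",[proj(c,knob(a,46,75)).round().tolist() for a in(-.62,.62)])
E
```

```text
[445.79663541 -62.66604623 315.89936053] [-0.32138953  0.35328068  2.18182723  1.21311748  0.20329001  0.06959624] 2.5333
(array([-4.96,  0.08,  8.54]), array([2.7, 0.7, 0.2]))
-0.35 [[258.0, 236.0], [251.0, 252.0]]
-0.27 [[242.0, 241.0], [233.0, 257.0]]
-0.2 [[227.0, 244.0], [216.0, 261.0]]
brass [176.39601895  10.17897574] post [[250.0, 118.0], [108.0, 118.0]]
```

View pics/w1.png

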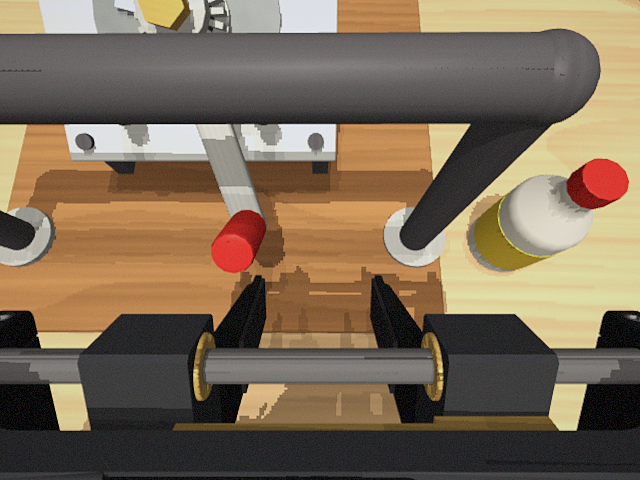

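The wrist view shows the knob top at (233,252), within 5 px of the prediction for -0.27. The arm stopped short because the wrist is near its singularity, so I continue slowly.

Call:
arm_command --pt "-0.6 0 0 0.3 0 0" --pt "-1.2 0 0 0.7 0.2 0" --pt "-1.8 0 0 1 0.3 0" --pt "-2.5 0 0 1.5 0.4 0" --pt "-3.2 0 0 2 0.5 0" --pt "-3.8 0 0 2.3 0.6 0.1" --pt "-4.4 0 0 2.5 0.7 0.2" --pt "-5 0 0 2.7 0.7 0.2" --pt "-5 0 0 2.7 0.7 0.2" --pt "-5 0 0 2.7 0.7 0.2" --pt "-5 0 0 2.7 0.7 0.2" --pt "-5 0 0 2.7 0.7 0.2"

```text
t: 3.58
eef_pos: [444.4, -12.6, 316.2]
tcp_rot: [-2.53, -0.001, -1.552]
ft_force: [-0.2, -0.2, -0.0]
opening: 0.523
```

```bash
python3 - <<'E'
from h import *
s=state();T=tool();print(s["t"],s["eef_pos"],s["joints"])
print(rows(tcp_for(knob(-.27),T),T,1))
E
```

```text
3.5833 [444.43775026 -12.58995358 316.24292992] [-0.20022357  0.34647377  2.20475655  1.64776457  0.12489024 -0.2580574 ]
(array([-0.06,  0.49,  8.52]), array([-0., -0.,  0.]))
```

Call:
arm_command --pt "-0.1 0.3 0.5 0 0 0" --pt "-0.1 0.5 1.2 0 0 0" --pt "-0.1 0.5 2 0 0 0" --pt "-0.1 0.5 2.8 0 0 0" --pt "-0.1 0.5 3.6 0 0 0" --pt "-0.1 0.5 4.4 0 0 0" --pt "-0.1 0.5 5.2 0 0 0" --pt "-0.1 0.5 6 0 0 0" --pt "-0.1 0.5 6.9 0 0 0" --pt "-0.1 0.5 7.7 0 0 0" --pt "-0.1 0.5 8.3 0 0 0" --pt "-0.1 0.5 8.3 0 0 0"

```text
t: 4.58
eef_pos: [488.3, -10.8, 244.6]
tcp_rot: [-2.531, -0.0, -1.552]
ft_force: [0.1, -0.5, -0.1]
opening: 0.527
```

```bash
python3 - <<'E'
from h import *
s=state();T=tool();print(s["t"],s["eef_pos"],s["joints"],s["ft_force"])
print(rows(tcp_for(knob(-.27),T),T,1))
cv2.imwrite("pics/w2.png",read_camera("wrist")[:,:,::-1])
E
```

```text
4.5833 [488.32387614 -10.83007025 244.55408442] [-0.17624044  0.53550117  2.16304072  2.52624781  0.19305142 -1.12465711] [ 0.11055777 -0.4531882  -0.07936287]
(array([ 0.03, -0.03,  0.13]), array([0., 0., 0.]))
```

View pics/w2.png

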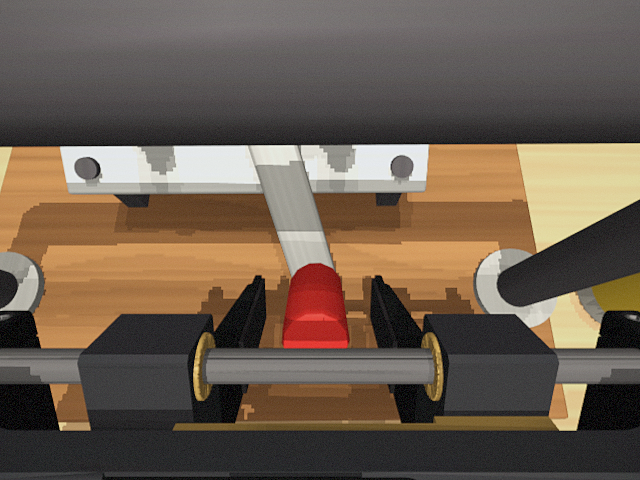

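The knob is centred between the fingers at (316,310). I close to a loose cage and swing clockwise.

Call:
arm_command --pt "0 0 0 0 0 0" --pt "0 0 0 0 0 0" --pt "-0.8 0.2 0 0 0 0" --pt "-1.6 0.35 0 0 0 0" --pt "-2.4 0.45 0 0 0 0" --pt "-3.4 0.5 0 0 0 0" --pt "-4.4 0.5 0 0 0 0" --pt "-5.4 0.4 0 0 0 0" --pt "-6.5 0.2 0 0 0 0" --pt "-7.4 0 0 0 0 0" --pt "-7.9 -0.1 0 0 0 0" --pt "-7.9 -0.1 0 0 0 0" --jaw 3.2

```text
t: 5.63
eef_pos: [487.0, 69.1, 246.3]
tcp_rot: [-2.53, -0.0, -1.551]
ft_force: [-0.6, -2.7, 0.2]
opening: 0.336
```

```bash
python3 - <<'E'
from h import *
s=state();T=tool();print(s["t"],s["eef_pos"],s["joints"],s["ft_force"],s["opening"])
for a in(.3,.4,.44): print(a,rows(tcp_for(knob(a),T),T,1))
E
```

```text
5.6333 [486.9550584   69.08770322 246.28055331] [ 0.0051955   0.5347657   2.15330924  3.09049316  0.15792303 -1.53227151] [-0.58216307 -2.71744153  0.23711251] 0.3362200444468305
0.3 (array([ 0.16, -0.05,  0.27]), array([-0. ,  0. ,  0.1]))
0.4 (array([-1.16, -0.53,  0.27]), array([-0. ,  0. ,  0.1]))
0.44 (array([-1.67, -0.76,  0.27]), array([-0. ,  0. ,  0.1]))
```

Call:
arm_command --pt "-0.4 -0.15 0.1 0 0 0" --pt "-0.9 -0.35 0.2 0 0 0" --pt "-1.3 -0.6 0.2 0 0 0" --pt "-1.7 -0.75 0.2 0 0 0" --pt "-1.7 -0.75 0.2 0 0 0"

```text
t: 6.05
eef_pos: [493.9, 85.5, 248.7]
tcp_rot: [-2.531, -0.0, -1.552]
ft_force: [-1.5, -3.9, -1.8]
opening: 0.34
```

Call:
arm_command --pt "0.8 0.4 0 0 0 0" --pt "1.8 0.75 0 0 0 0" --pt "3 1.05 0 0 0 0" --pt "4.4 1.25 0 0 0 0" --pt "6 1.33 0 0 0 0" --pt "7.4 1.25 0 0 0 0" --pt "8.8 1.05 0 0 0 0" --pt "10 0.75 0 0 0 0" --pt "11 0.4 0 0 0 0" --pt "11.6 0.15 0 0 0 0" --pt "11.9 0 0 0 0 0" --pt "11.9 0 0 0 0 0"

```text
t: 7.05
eef_pos: [496.6, -34.2, 249.0]
tcp_rot: [-2.529, -0.0, -1.552]
ft_force: [-0.1, -0.4, 0.1]
opening: 0.334
```

```bash
python3 - <<'E'
from h import *
s=state();T=tool();print(s["t"],s["eef_pos"],s["joints"],s["ft_force"],s["opening"])
for a in(-.44,.44): print(a,rows(tcp_for(knob(a),T),T,1))
w=read_camera("wrist");t=read_camera("top")
cv2.imwrite("pics/m1.png",np.hstack([cv2.resize(w,(400,300)),cv2.resize(t[150:300,250:450],(400,300))])[:,:,::-1])
E
```

```text
7.05 [496.56188976 -34.16783014 248.97823051] [-0.22437232  0.53369229  2.13821245  2.31537885  0.18856269 -0.95372419] [-0.09048501 -0.36652331  0.05874319] 0.3335422403989071
-0.44 (array([-0.09,  0.04,  0.05]), array([-0.1, -0. ,  0. ]))
0.44 (array([-12.01,   0.03,   0.05]), array([-0.1, -0. ,  0. ]))
```

View pics/m1.png

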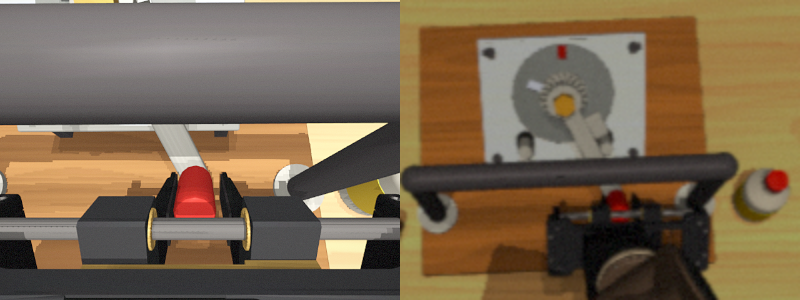

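The lever is near -0.43 in the cage, and the white mark at (537,86) has advanced. Next stroke.

Call:
arm_command --pt "-0.8 0.4 0 0 0 0" --pt "-1.8 0.75 0 0 0 0" --pt "-3 1.05 0 0 0 0" --pt "-4.4 1.25 0 0 0 0" --pt "-6 1.33 0 0 0 0" --pt "-7.4 1.25 0 0 0 0" --pt "-8.8 1.05 0 0 0 0" --pt "-10 0.75 0 0 0 0" --pt "-10.8 0.5 0 0 0 0" --pt "-11.5 0.2 0 0 0 0" --pt "-12 0 0 0 0 0" --pt "-12 0 0 0 0 0"

```text
t: 8.15
eef_pos: [493.8, 87.3, 248.5]
tcp_rot: [-2.531, -0.0, -1.551]
ft_force: [-1.7, -3.9, -1.3]
opening: 0.334
```

```bash
cat >> h.py <<'E'
def mark():
    c=cam("top");im=read_camera("top");h=cv2.cvtColor(im,cv2.COLOR_RGB2HSV)
    o,d=c[1],None; out=[]
    n=bf((0,0,1))-bf((0,0,0))
    H,W=h.shape[:2]; ys,xs=np.mgrid[150:230,290:380]
    for y,x in zip(ys.ravel(),xs.ravel()):
        o,d=ray(c,(x,y)); q=o+d*(n@(bf((0,0,4))-o))/(n@d)
        l=BA.T@(R.from_euler('z',-YAW).apply(q-[SX,SY,0])-[60,0,130])
        r=np.hypot(l[0],l[1])
        if 34<r<58 : out.append((np.arctan2(l[1],l[0]),r,*h[y,x].astype(int)))
    A=np.array(out); w=A[(A[:,3]<60)&(A[:,0]>-.7)&(A[:,0]<2.2)]
    t=np.median(w[:,4]); b=w[w[:,4]>t+45]
    rd=A[(A[:,3]>150)&((A[:,2]<6)|(A[:,2]>170))&(abs(A[:,0])<.5)]
    return "white",len(b),b[:,:2].mean(0) if len(b) else None,b[:,:2].std(0) if len(b) else None,"red",len(rd),rd[:,:2].mean(0) if len(rd) else None
E
python3 - <<'E'
from h import *
s=state();T=tool();print(s["t"],s["eef_pos"],s["ft_force"])
for a in(.44,): print(a,rows(tcp_for(knob(a),T),T,1))
print(mark())
E
```

```text
8.15 [493.80391635  87.32110346 248.45903945] [-1.68409186 -3.91879777 -1.31689642]
0.44 (array([ 0.14, -0.04,  0.04]), array([0. , 0. , 0.1]))
('white', 15, array([ 0.87821779, 39.80508693]), array([0.05370852, 3.36610762]), 'red', 16, array([4.27876025e-02, 5.27860181e+01]))
```

Call:
arm_command --pt "0.8 0.4 0 0 0 0" --pt "1.8 0.75 0 0 0 0" --pt "3 1.05 0 0 0 0" --pt "4.4 1.25 0 0 0 0" --pt "6 1.33 0 0 0 0" --pt "7.4 1.25 0 0 0 0" --pt "8.8 1.05 0 0 0 0" --pt "10 0.75 0 0 0 0" --pt "11 0.4 0 0 0 0" --pt "11.7 0.15 0 0 0 0" --pt "12.1 0 0 0 0 0" --pt "12.1 0 0 0 0 0"

```text
t: 9.2
eef_pos: [496.5, -35.0, 248.8]
tcp_rot: [-2.53, -0.0, -1.552]
ft_force: [0.4, 0.1, -0.6]
opening: 0.337
```

```bash
python3 - <<'E'
from h import *
print(mark());s=state();T=tool();print(s["t"],s["ft_force"],rows(tcp_for(knob(-.44),T),T,1))
E
```

```text
('white', 16, array([ 0.87251333, 40.00253062]), array([0.05650158, 3.34772656]), 'red', 16, array([4.27876025e-02, 5.27860181e+01]))
9.25 [-0.83854495  0.04265332 -0.16382685] (array([-0.13,  0.01,  0.03]), array([-0.,  0.,  0.]))
```

Call:
arm_command --pt "-0.8 0.4 0 0 0 0" --pt "-1.8 0.75 0 0 0 0" --pt "-3 1.05 0 0 0 0" --pt "-4.4 1.25 0 0 0 0" --pt "-6 1.33 0 0 0 0" --pt "-7.4 1.25 0 0 0 0" --pt "-8.8 1.05 0 0 0 0" --pt "-10 0.75 0 0 0 0" --pt "-10.8 0.5 0 0 0 0" --pt "-11.5 0.2 0 0 0 0" --pt "-12 0 0 0 0 0" --pt "-12 0 0 0 0 0"

```text
t: 10.25
eef_pos: [493.8, 86.4, 248.4]
tcp_rot: [-2.531, -0.0, -1.551]
ft_force: [0.8, 0.9, 0.1]
opening: 0.337
```

```bash
python3 - <<'E'
from h import *
print(mark());s=state();T=tool();print(s["t"],s["ft_force"],rows(tcp_for(knob(.44),T),T,1))
t=read_camera("top");cv2.imwrite("pics/m2.png",cv2.resize(t[150:270,270:430],(640,480))[:,:,::-1])
E
```

```text
('white', 13, array([ 0.56842104, 39.93213237]), array([0.04881264, 3.31538721]), 'red', 16, array([4.27876025e-02, 5.27860181e+01]))
10.3 [ 0.53514308 -0.89561006 -0.0023315 ] (array([ 0.02, -0.03,  0.03]), array([-0. ,  0. ,  0.1]))
```

View pics/m2.png

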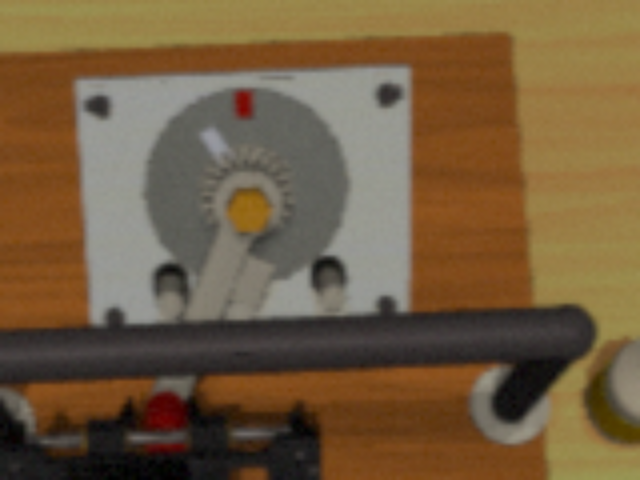

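The white mark is now at (215,143) in the crop, about 0.53 rad short of the red one, with roughly 0.3 gained per stroke. I'll use slightly longer strokes.

Call:
arm_command --pt "0.8 0.4 0 0 0 0" --pt "1.8 0.75 0 0 0 0" --pt "3 1.05 0 0 0 0" --pt "4.4 1.25 0 0 0 0" --pt "6 1.33 0 0 0 0" --pt "7.4 1.25 0 0 0 0" --pt "8.8 1.05 0 0 0 0" --pt "10 0.75 0 0 0 0" --pt "11 0.4 0 0 0 0" --pt "11.7 0.15 0 0 0 0" --pt "12.2 -0.1 0 0 0 0" --pt "12.3 -0.1 0 0 0 0"

```text
t: 11.35
eef_pos: [496.6, -36.5, 248.7]
tcp_rot: [-2.53, 0.001, -1.547]
ft_force: [-2.3, 21.3, -2.8]
opening: 0.338
```

Call:
arm_command --pt "-0.8 0.4 0 0 0 0" --pt "-1.8 0.75 0 0 0 0" --pt "-3 1.05 0 0 0 0" --pt "-4.4 1.25 0 0 0 0" --pt "-6 1.33 0 0 0 0" --pt "-7.4 1.25 0 0 0 0" --pt "-8.8 1.05 0 0 0 0" --pt "-10 0.8 0 0 0 0" --pt "-10.8 0.6 0 0 0 0" --pt "-11.5 0.3 0 0 0 0" --pt "-12.2 0 0 0 0 0" --pt "-12.5 -0.1 0 0 0 0"

```text
t: 12.35
eef_pos: [495.5, 87.9, 249.6]
tcp_rot: [-2.532, -0.0, -1.552]
ft_force: [-1.8, -5.2, -0.7]
opening: 0.333
```

```bash
python3 - <<'E'
from h import *
print(mark());s=state();T=tool();print(s["t"],s["ft_force"],rows(tcp_for(knob(.44),T),T,1))
E
```

```text
('white', 13, array([ 0.24494839, 39.94840055]), array([0.05085515, 3.24917623]), 'red', 15, array([3.76437727e-02, 5.30052764e+01]))
12.4 [-1.8289078  -2.50873817 -2.58216121] (array([0.21, 0.18, 0.03]), array([0. , 0. , 0.1]))
```

Call:
arm_command --pt "0.8 0.4 0 0 0 0" --pt "1.8 0.8 0 0 0 0" --pt "3 1.1 0 0 0 0" --pt "4.4 1.35 0 0 0 0" --pt "6 1.45 0 0 0 0" --pt "7.4 1.4 0 0 0 0" --pt "8.8 1.2 0 0 0 0" --pt "10 0.9 0 0 0 0" --pt "11 0.6 0 0 0 0" --pt "11.7 0.35 0 0 0 0" --pt "12.2 0.1 0 0 0 0" --pt "12.5 0.1 0 0 0 0"

```text
t: 13.4
eef_pos: [497.1, -36.7, 249.1]
tcp_rot: [-2.528, 0.002, -1.548]
ft_force: [3.1, 33.0, -3.8]
opening: 0.338
```

Call:
arm_command --pt "-0.8 0.4 0 0 0 0" --pt "-1.8 0.75 0 0 0 0" --pt "-3 1.05 0 0 0 0" --pt "-4.4 1.25 0 0 0 0" --pt "-5.6 1.33 0 0 0 0" --pt "-6.6 1.32 0 0 0 0" --pt "-7.6 1.23 0 0 0 0" --pt "-8.4 1.12 0 0 0 0" --pt "-9 1.0 0 0 0 0" --pt "-9.5 0.9 0 0 0 0" --pt "-9.9 0.8 0 0 0 0" --pt "-9.9 0.8 0 0 0 0"

```text
t: 14.4
eef_pos: [488.8, 61.7, 244.5]
tcp_rot: [-2.531, -0.0, -1.552]
ft_force: [-1.4, -1.7, -0.7]
opening: 0.336
```

```bash
python3 - <<'E'
from h import *
print(mark());s=state();T=tool();print(s["t"],s["ft_force"],rows(tcp_for(knob(.44),T),T,1))
E
```

```text
('white', 14, array([ 0.11706313, 38.71364152]), array([0.05780236, 3.38780174]), 'red', 15, array([3.76437727e-02, 5.30052764e+01]))
14.45 [-1.24777574 -2.0496073  -0.29181451] (array([-2.43, -0.72,  0.03]), array([-0. ,  0. ,  0.1]))
```

Call:
arm_command --pt "-0.3 -0.07 0 0 0 0" --pt "-0.6 -0.15 0 0 0 0" --pt "-0.9 -0.23 0 0 0 0" --pt "-0.9 -0.23 0 0 0 0" --pt "-0.9 -0.23 0 0 0 0"

```text
t: 14.87
eef_pos: [490.6, 70.4, 245.8]
tcp_rot: [-2.53, -0.0, -1.552]
ft_force: [-1.3, -2.9, -1.3]
opening: 0.338
```

```bash
python3 - <<'E'
from h import *
print(mark());s=state();print(s["t"],s["ft_force"])
E
```

```text
('white', 14, array([ 0.10169831, 39.14699461]), array([0.04910348, 3.3463251 ]), 'red', 15, array([3.76437727e-02, 5.30052764e+01]))
14.9167 [-2.23644826 -2.80354321 -0.6781841 ]
```

Call:
arm_command --pt "-0.2 -0.06 0 0 0 0" --pt "-0.4 -0.13 0 0 0 0" --pt "-0.6 -0.2 0 0 0 0" --pt "-0.6 -0.2 0 0 0 0"

```text
t: 15.25
eef_pos: [492.0, 76.5, 246.9]
tcp_rot: [-2.531, -0.0, -1.552]
ft_force: [-2.0, -4.1, -1.1]
opening: 0.34
```

```bash
python3 - <<'E'
from h import *
print(mark());s=state();print(s["t"],s["ft_force"])
E
```

```text
('white', 14, array([ 0.05410808, 38.59466724]), array([0.0558129, 3.2785458]), 'red', 15, array([3.76437727e-02, 5.30052764e+01]))
15.3 [-1.2057699  -2.56461446 -1.90345401]
```

Call:
arm_command --pt "-0.2 -0.08 0 0 0 0" --pt "-0.4 -0.16 0 0 0 0" --pt "-0.4 -0.16 0 0 0 0"

```text
t: 15.55
eef_pos: [493.2, 80.5, 247.8]
tcp_rot: [-2.531, -0.0, -1.552]
ft_force: [-3.0, -5.1, -2.2]
opening: 0.336
```

```bash
python3 - <<'E'
from h import *
print(mark());s=state();print(s["t"],s["ft_force"])
E
```

```text
('white', 16, array([ 0.0540946 , 39.15813132]), array([0.0589887 , 3.23513132]), 'red', 15, array([3.76437727e-02, 5.30052764e+01]))
15.6 [-3.07276193 -3.56063416 -2.80913378]
```

Call:
arm_command --pt "-0.2 -0.08 0 0 0 0" --pt "-0.4 -0.17 0 0 0 0" --pt "-0.4 -0.17 0 0 0 0"

```text
t: 15.85
eef_pos: [494.4, 84.5, 248.6]
tcp_rot: [-2.532, -0.0, -1.552]
ft_force: [-2.7, -4.9, -1.8]
opening: 0.335
```

```bash
python3 - <<'E'
from h import *
print(mark());s=state();print(s["t"],s["ft_force"])
E
```

```text
('white', 14, array([ 0.04031322, 38.89104253]), array([0.04953164, 3.34384282]), 'red', 16, array([4.27876025e-02, 5.27860181e+01]))
15.9 [-2.77233338 -5.18407715 -1.95911878]
```

Call:
arm_command --pt "-0.2 -0.09 0 0 0 0" --pt "-0.4 -0.18 0 0 0 0" --pt "-0.4 -0.18 0 0 0 0"

```text
t: 16.15
eef_pos: [495.6, 88.4, 249.6]
tcp_rot: [-2.533, -0.0, -1.553]
ft_force: [-4.1, -7.1, -2.7]
opening: 0.336
```

```bash
python3 - <<'E'
from h import *
print(mark());s=state();print(s["t"],s["ft_force"])
E
```

```text
('white', 15, array([ 0.04880954, 38.79148942]), array([0.05744955, 3.25186367]), 'red', 16, array([4.27876025e-02, 5.27860181e+01]))
16.2 [-3.45439608 -6.3589143  -2.83615559]
```

The marks look aligned, but there is no firm force yet. One more stroke will show whether the bolt is at its stop.

Call:
arm_command --pt "0.8 0.4 0 0 0 0" --pt "1.8 0.8 0 0 0 0" --pt "3 1.1 0 0 0 0" --pt "4.4 1.35 0 0 0 0" --pt "6 1.45 0 0 0 0" --pt "7.4 1.4 0 0 0 0" --pt "8.8 1.2 0 0 0 0" --pt "10 0.9 0 0 0 0" --pt "11 0.6 0 0 0 0" --pt "11.7 0.35 0 0 0 0" --pt "12.2 0.1 0 0 0 0" --pt "12.4 0.1 0 0 0 0"

```text
t: 17.2
eef_pos: [498.3, -35.7, 249.9]
tcp_rot: [-2.528, -0.0, -1.551]
ft_force: [2.3, 10.8, -0.7]
opening: 0.338
```

Call:
arm_command --pt "-0.8 0.4 0 0 0 0" --pt "-1.8 0.75 0 0 0 0" --pt "-3 1.05 0 0 0 0" --pt "-3.8 1.15 0 0 0 0" --pt "-4.4 1.25 0 0 0 0" --pt "-4.8 1.28 0 0 0 0" --pt "-5.2 1.31 0 0 0 0" --pt "-5.2 1.31 0 0 0 0"

```text
t: 17.87
eef_pos: [485.9, 17.1, 241.9]
tcp_rot: [-2.53, -0.0, -1.551]
ft_force: [-0.6, 0.3, -0.2]
opening: 0.338
```

Call:
arm_command --pt "-0.4 0.01 0 0 0 0" --pt "-0.8 0.02 0 0 0 0" --pt "-1.2 0.01 0 0 0 0" --pt "-1.2 0.01 0 0 0 0"

```text
t: 18.2
eef_pos: [485.3, 28.6, 241.6]
tcp_rot: [-2.532, -0.0, -1.552]
ft_force: [-1.9, -3.2, -1.5]
opening: 0.339
```

```bash
python3 - <<'E'
from h import *
print(mark());s=state();print(s["t"],s["ft_force"])
E
```

```text
('white', 16, array([ 0.04277522, 39.41966108]), array([0.05566273, 3.44048248]), 'red', 15, array([3.76437727e-02, 5.30052764e+01]))
18.25 [-1.03607025 -2.85198254 -0.67966709]
```

Continue in small pushes, watching the force.

Call:
arm_command --pt "-0.3 0 0 0 0 0" --pt "-0.6 -0.02 0 0 0 0" --pt "-0.6 -0.02 0 0 0 0"

```text
t: 18.5
eef_pos: [485.3, 34.3, 241.7]
tcp_rot: [-2.532, -0.0, -1.553]
ft_force: [-4.4, -4.4, -2.5]
opening: 0.337
```

Call:
arm_command --pt "-0.3 -0.02 0 0 0 0" --pt "-0.6 -0.05 0 0 0 0" --pt "-0.6 -0.05 0 0 0 0"

```text
t: 18.75
eef_pos: [485.3, 40.1, 241.7]
tcp_rot: [-2.534, -0.0, -1.553]
ft_force: [-4.7, -7.2, -3.4]
opening: 0.338
```

Call:
arm_command --pt "-0.3 -0.03 0 0 0 0" --pt "-0.6 -0.08 0 0 0 0" --pt "-0.6 -0.08 0 0 0 0"

```text
t: 19.0
eef_pos: [485.5, 46.0, 242.0]
tcp_rot: [-2.535, -0.0, -1.554]
ft_force: [-6.1, -9.3, -3.7]
opening: 0.336
```

```bash
python3 - <<'E'
from h import *
print(mark());s=state();print(s["t"],s["ft_force"])
E
```

```text
('white', 15, array([ 0.04731197, 39.11417485]), array([0.05454888, 3.3365998 ]), 'red', 15, array([3.76437727e-02, 5.30052764e+01]))
19.05 [-6.01373299 -9.58630421 -3.23764725]
```

Call:
arm_command --pt "-0.4 -0.06 0 0 0 0" --pt "-0.8 -0.14 0 0 0 0" --pt "-0.8 -0.14 0 0 0 0"

```text
t: 19.3
eef_pos: [486.2, 53.9, 242.5]
tcp_rot: [-2.537, -0.0, -1.554]
ft_force: [-6.5, -12.3, -4.2]
opening: 0.339
```

```bash
python3 - <<'E'
from h import *
print(mark());s=state();print(s["t"],s["ft_force"])
w=read_camera("wrist");t=read_camera("top")
cv2.imwrite("pics/m3.png",np.hstack([cv2.resize(w,(400,300)),cv2.resize(t[150:270,290:390][0:75],(400,300))])[:,:,::-1])
E
```

```text
('white', 17, array([ 0.04942573, 39.4430621 ]), array([0.06019762, 3.33907053]), 'red', 15, array([3.76437727e-02, 5.30052764e+01]))
19.35 [ -6.48153939 -11.66862835  -4.32991593]
```

View pics/m3.png

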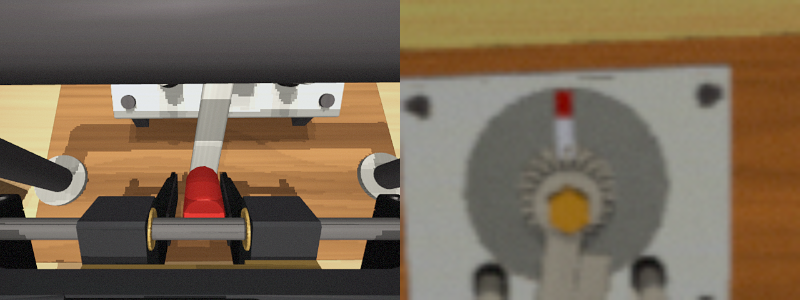

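The marks are in line (red at (564,103), white at (565,133)). The wheel no longer moves while the force has risen from 3 to 12 N, so the bolt is at its stop. Now I swing the lever back to its anticlockwise stop.

```bash
python3 - <<'E'
from h import *
T=tool()
for a in(.1,-.05,-.2,-.35,-.44):print(a,*rows(tcp_for(knob(a),T),T,1))
E
```

```text
0.1 [1.36 0.22 0.02] [ 0.3 -0.1 -0.1]
-0.05 [3.45 0.27 0.03] [ 0.3 -0.1 -0.1]
-0.2 [5.53 0.01 0.03] [ 0.3 -0.1 -0.1]
-0.35 [ 7.55 -0.56  0.03] [ 0.3 -0.1 -0.1]
-0.44 [ 8.71 -1.05  0.02] [ 0.3 -0.1 -0.1]
```

Call:
arm_command --pt "0.7 0.1 0 0 0 0" --pt "1.4 0.2 0 0 0 0" --pt "2.4 0.27 0 0 0 0" --pt "3.5 0.27 0 0 0 0" --pt "4.5 0.15 0 0 0 0" --pt "5.5 0 0 0 0 0" --pt "6.5 -0.25 0 0 0 0" --pt "7.5 -0.55 0 0 0 0" --pt "8.3 -0.85 0 0 0 0" --pt "8.7 -1.0 0 0 0 0" --pt "9.1 -1.1 0 0 0 0" --pt "9.1 -1.1 0 0 0 0"

```text
t: 20.45
eef_pos: [498.4, -36.0, 249.9]
tcp_rot: [-2.528, 0.001, -1.549]
ft_force: [1.3, 8.0, -0.9]
opening: 0.337
```

```bash
python3 - <<'E'
from h import *
print(mark());s=state();T=tool();print(s["t"],s["eef_pos"],s["joints"],s["ft_force"],rows(tcp_for(knob(-.45),T),T,1))
E
```

```text
('white', 16, array([ 0.0540946 , 39.15813132]), array([0.0589887 , 3.23513132]), 'red', 15, array([3.76437727e-02, 5.30052764e+01]))
20.5 [498.38564549 -35.89400795 249.92529791] [-0.22768179  0.53337451  2.13310986  2.27875856  0.188304   -0.92159301] [ 0.6808612   6.72605479 -1.35017004] (array([-0.13,  0.18,  0.02]), array([-0.1,  0.1,  0.1]))
```

Call:
arm_command --pt "-0.1 0 0 0 0 0" --pt "-0.1 0 0 0 0 0" --pt "-0.1 0 0 0 0 0" --pt "-0.1 0 0 0 0 0" --pt "-0.1 0 0 0 0 0" --jaw 5

```text
t: 20.92
eef_pos: [498.3, -35.4, 249.9]
tcp_rot: [-2.53, -0.0, -1.552]
ft_force: [0.1, -0.2, 0.4]
opening: 0.521
```

Call:
arm_command --pt "0 0 -0.6 0 0 0" --pt "0 0 -1.4 0 0 0" --pt "0 0 -2.2 0 0 0" --pt "0 0 -3 0 0 0" --pt "0 0 -3.8 0 0 0" --pt "0 0 -4.6 0 0 0" --pt "0 0 -5.4 0 0 0" --pt "0 0 -6.2 0 0 0" --pt "0 0 -7 0 0 0" --pt "0 0 -7.6 0 0 0" --pt "0 0 -8 0 0 0" --pt "0 0 -8 0 0 0"

```text
t: 21.92
eef_pos: [452.0, -36.2, 316.0]
tcp_rot: [-2.529, -0.001, -1.552]
ft_force: [0.7, -0.4, 0.0]
opening: 0.524
```

```bash
python3 - <<'E'
from h import *
for i in range(6): read_camera("top")
print(mark());s=state();print(s["t"],s["eef_pos"],s["qvel"].round(3),s["ft_force"],s["opening"])
c=cam("wrist");w=read_camera("wrist");t=read_camera("top")
h=cv2.cvtColor(w,cv2.COLOR_RGB2HSV);m=((h[...,1]>180)&((h[...,0]<5)|(h[...,0]>172))&(h[...,2]>90)).astype(np.uint8)
n,l,st,ce=cv2.connectedComponentsWithStats(m)
print([(st[i].tolist(),ce[i].round().tolist()) for i in range(1,n) if st[i,4]>300])
for a in(-.45,-.4,-.35):print(a,[proj(c,knob(a,q)).round().tolist() for q in(35,62,89)])
cv2.imwrite("pics/m4.png",np.hstack([cv2.resize(w,(400,300)),cv2.resize(t[150:300,250:450],(400,300))])[:,:,::-1])
E
```

```text
('white', 13, array([ 0.04538315, 39.06540464]), array([0.04777287, 3.4081892 ]), 'red', 15, array([3.76437727e-02, 5.30052764e+01]))
22.2667 [452.40719395 -36.15757232 315.10843852] [-0.    -0.001 -0.    -0.004  0.001  0.004] [ 0.89197844  0.87143032 -0.04597258] 0.5258427871952686
[([602, 188, 38, 48, 1295], [624.0, 213.0]), ([291, 226, 45, 63, 2151], [313.0, 258.0])]
-0.45 [[316.0, 244.0], [316.0, 257.0], [316.0, 273.0]]
-0.4 [[307.0, 248.0], [306.0, 261.0], [304.0, 278.0]]
-0.35 [[298.0, 251.0], [295.0, 265.0], [293.0, 282.0]]
```

View pics/m4.png

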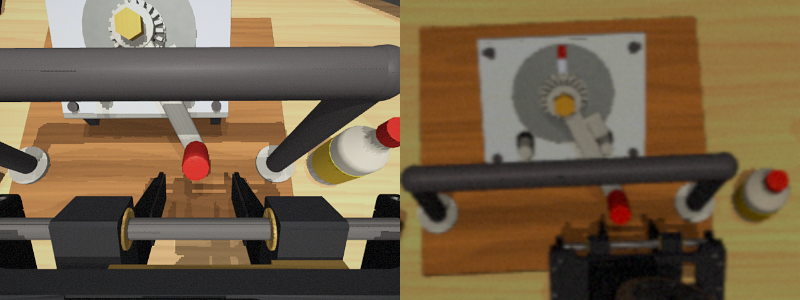

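The lever rests at about -0.44 (knob at (313,258) against a predicted (316,257) for -0.45). The marks are in line and the gripper is clear, so I'm handing in.

```bash
python3 -c "
from cell import *
print(job_done())"
```

```text
the job is handed in; nothing more can be done
None
```

The bolt is tight by my checks, the lever is back at its anticlockwise stop, and I handed the job in at about 22 s of the 72 s allowed. I worked the lever by its knob, loosely caged between the fingers at the 35° tilt. It took five clockwise strokes plus a check stroke.

- **Bolt:** the white and red marks are in line to about 0.01 rad in the top camera. On the check stroke the wheel did not move while the sideways force rose from 3 to 12 N. That rise was gradual over about 25 mm of travel, not a sharp hit, so "tight" rests on the aligned marks and the still wheel together.
- **Lever:** it pressed on its anticlockwise stop with about 8 N before I let go. The last wrist picture puts it at about -0.44 rad, against the -0.38 needed.
- **Release:** the gripper is open, about 80 mm clear of the knob, with the force at about 1 N, which is noise.
- **Limits:** the highest force I read was about 33 N, with the lever at its stop post. The fingers stayed at the knob, away from the wheel. I never brought the gripper near the bottle or carton; the bottle looked unmoved in the last top view, but I did not measure either one again.

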